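# Wind the scent diffuser and set its vent cap a quarter turn open

### The arm

A 6-joint arm with a two-finger parallel gripper is mounted at the origin on the work surface. World frame = base frame: x ahead of the robot, y to its left, z up, the work surface at z = 0. Lengths are in mm, angles in rad, forces in N, time in s.
With the tool pointing down it reaches from about 200 to 875 mm from the base axis. Payload 3.4 kg.
Tool frame: the origin (TCP) lies on the centre line of the jaws, within the pads' length; the fingertips stand 14 mm ahead of it and the grasp point (between the pads) lies 5 mm behind it; z points along the fingers, y is the line along which they close (so a half turn about z gives the same grasp; the last joint's range is limited). The gripper opens to 94 mm and grips with 3 to 60 N. Pads are 16 mm wide; open, the fingers measure 119 mm over their backs; the gripper's body (75 mm by 177 mm) begins 78 mm behind the grasp point.
Start: joints at [1.04, 0.276, 1.505, -0, 1.361, -0.121], TCP at [229.115, 527.418, 219.493] pointing down, gripper open.
Joint ranges: [-2.89, 2.89], [-0.75, 2.08], [0.22, 2.7], [-1.18, 4.32], [0.11, 2.71], [-2.7, 2.7]. Speed limits (rad/s): [2.57, 2.57, 3.14, 3.14, 3.14, 3.14].

### API

Orientations are given as a 3x3 rotation matrix whose columns are the frame's x, y, z axes.
In Python, from rig import arm, eyes gives the robot as it stands.
- The arm moves only by the shell command python3 -m crank 'ROWS' [FORCE]. ROWS is JSON, a list of rows, each a list of 7 numbers: the turn, a rotation vector about the tool's x, y, z in degrees, then the shift along the tool's x, y, z in cm, then the opening, from 0 (shut) to 1 (fully open). A call has 1 to 20 rows; each row is the pose to reach, as a shift and turn from the pose commanded when the call began, along the tool's axes at that moment; what a row does not reach only later rows make up. A row lasts 1/10 s, in which the tool goes at most 50 mm and 8.59 degrees, less where a joint would pass 70% of its speed; a pose out of reach is approached as far as the arm can. A call with a gripper value outside its range is refused whole. The fingers move at their own pace and stop on an object; FORCE is the grip in N (left out, the last holds). Time passes only in rows, so rows that repeat a pose let the fingers close. It gives the time, the measured TCP pose, the force, the opening and the grip force at its end, in the units of the state.
- arm.observe(): the state, without advancing time (a new reading comes with each control period).
- eyes.get_image(name): name is "side" or "top"; returns a dict with "frame" (400x640x3 uint8, red, green, blue), "mtx" (3x3 intrinsics, pixels), "dist" ([k1, k2, p1, p2, k3] as OpenCV has them; the pictures are not rectified), "rvec" (rotation vector, rad) and "tvec" (3), from world to camera coordinates, as OpenCV has them. Camera axes: x right, y down, z forward; pixel columns grow to the right and rows downward; lengths in mm; the calibration is good to about 2 mm. A picture is of the moment at which its call begins. There is no depth.
- arm.close_job(): hands the job in; it is judged then, once.
The state is a dict: "clock": time; "joints": joint angles; "joint_vel": joint speeds; "joint_torque": joint torques, N m; "position": TCP position; "orientation": TCP orientation; "force": force on the tool from outside, world axes, zero at the start; "moment": the same for the moment, N m; "finger_gap": finger opening in mm; "finger_force": force on a finger pad.
Only numpy, scipy, OpenCV 4.12 (cv2) and the standard library are available. Lean on these libraries where they do the work, as an engineer would, in place of code of your own. Each camera call takes 0.05 s, during which the arm holds its last target. There are 200 camera calls.

### The job

Get the wind-up scent diffuser ready for the display: first wind its brass key clockwise until it stops, then screw the knurled wooden vent cap down clockwise until it bottoms out, and back it off a quarter turn. Finish while still gripping the cap there between the fingers - do not let go of it - and leave the bottle, jar, vial and bowl standing where they are.

Things in the scene. Friction and masses are not known exactly. Their poses are not given: they have to be found in the camera images.
- diffuser: Wind-up scent diffuser, white rounded block on a wood plinth, fixed to the counter: 130 mm (x) by 280 mm (y), deck 80 mm high. Origin: centre of its underside; z up. Upright axes on the deck: cap at own (0, +70 mm), key at own (0, -70 mm). Dots on the deck 38 mm from the cap's axis: red (towards own +x) = closed, green (own +y) = quarter turn open.
- key (a joint): Turn of the brass winding key, rad: 0 is run down; it grows as the key is wound CLOCKWISE seen from above and stops hard at 2.6 (above 2.45 counts as fully wound). Starts between 0.2 and 0.8. Winds against a spring (0.06 to 0.1 N m in all); a ratchet keeps it where it is let go.
- key_grip (a point): Centre of the key's flat upright wing, on the key's axis, 110 mm above the counter. The wing is 44 mm long along this point's x, 10 mm thick along its y, 28 mm tall (14 mm above and below this point); x and y turn with the key. Pinch it across the 10 mm.
- cap (a joint): Turn of the vent cap on its thread, rad: 0 is screwed right down (hard stop; below 0.08 counts as bottomed out); it grows as the cap is unscrewed ANTICLOCKWISE seen from above, to at most 3.4. Starts between 2.1 and 3.0, already on its thread. Rises 10 mm per full turn (1.6 mm per rad), friction 0.06 N m, stays where it is left.
- cap_grip (a point): On the axis of the knurled wooden vent cap, 19 mm above its underside, 15 mm below its top; 107 mm above the counter when screwed down. The cap is round, 44 mm in diameter, 34 mm tall, captive; its underside is 8 mm above the deck when screwed down. x turns with the cap, along the white stripe on top from the middle to the rim, which points at the red dot when screwed down.
- amber_bottle: Bystander: amber glass bottle, 60 mm in diameter, about 115 mm tall, loose on the counter. Origin: centre of its underside.
- candle_jar: Bystander: glass candle jar with wooden lid, 68 mm in diameter, about 75 mm tall, loose on the counter. Origin: centre of its underside.
- green_vial: Bystander: green glass vial with metal cap, 36 mm in diameter, about 85 mm tall, loose on the counter. Origin: centre of its underside.
- bowl: Bystander: blue ceramic bowl, 100 mm across, 45 mm tall, loose on the counter. Origin: centre of its underside.
- vent_cap: The same vent cap as a solid. Origin: centre of its underside, on its axis; it rises and sinks with the cap but does not turn, its x and y staying along those of the diffuser.

How it is judged (in metres and radians):
On the way, in this order (a step that is already met when the one before it is completed fails the run):
1. the key is wound to its stop (value of joint key above 2.45 rad), for 0.2 s.
2. the cap is screwed down until it bottoms out (value of joint cap below 0.08 rad and value of joint key above 2.3 rad), for 0.2 s.
At the end, for the whole second after the job is handed in: Key wound, then cap bottomed out; now the cap is 1.57 rad (within 0.3) open and still, gripped by the fingers with over 2 N, grasp point within 30 mm of its grip point; key still above 2.3 rad; bottle, jar, vial and bowl within 30 mm of their starts (value of joint cap between 1.271 and 1.871 rad and velocity of joint cap between -0.1 and 0.1 rad/s and contact force between the fingers and vent_cap above 2 N and distance between the grasp point and cap_grip below 0.03 m and value of joint key above 2.3 rad and distance of each of amber_bottle, candle_jar, green_vial, bowl from where it was at the start of the episode below 0.03 m); the arm keeps its last pose, push and grip.
It fails at once if a bystander is shifted or knocked over (distance of any of amber_bottle, candle_jar, green_vial, bowl from where it was at the start of the episode above 0.03 m or angle between any of amber_bottle, candle_jar, green_vial, bowl's own z axis and vertical above 0.5 rad).
It also fails if it takes over 72 s, if anything falls off the work surface, if the arm or the gripper's body presses on something with over 40 N, if the wrist force passes 120 N, or if a joint passes its speed limit or range.

## Working session

There is one attempt and no reset: what is moved stays moved. The work goes in short steps, Python scripts to look and compute and a shell command to move; the robot and the scene stay as the last step left them, time stands still between calls to the robot, and variables do not carry over. Pictures are saved under pics/ and viewed, at most 10 in all, crops included, and the job is handed in when it is done.

```bash
ls; mkdir -p pics; python3 - <<'E'
from rig import arm, eyes
import cv2
print(arm.observe())
for n in("top","side"):
    d=eyes.get_image(n); cv2.imwrite(f"pics/{n}0.png",d["frame"][:,:,::-1]); print(n,d["mtx"],d["dist"],d["rvec"],d["tvec"])
E
```

```text
pics
{'clock': 0.0, 'joints': array([ 1.04002100e+00,  2.76619574e-01,  1.50613191e+00, -4.03375941e-05,
        1.36068919e+00, -1.21017938e-01]), 'joint_vel': array([-7.63185739e-06,  8.05582313e-04,  7.10795302e-04,  1.44537117e-03,
       -8.95936349e-04,  2.21533641e-04]), 'joint_torque': array([-5.26532822e-04, -4.04586303e+01, -2.37222558e+01,  7.02763558e-02,
        3.44660121e-02, -1.43244583e-04]), 'position': array([228.82242058, 526.91402488, 218.59119807]), 'orientation': array([[-9.17220788e-01,  3.98378230e-01, -9.01448742e-04],
       [ 3.98379208e-01,  9.17219386e-01, -1.61372944e-03],
       [ 1.83951583e-04, -1.83926463e-03, -9.99998292e-01]]), 'force': array([0.68603833, 0.57088345, 0.38092162]), 'moment': array([-0.00950084, -0.05790807, -0.01120914]), 'finger_force': 0.0, 'finger_gap': 94.02396300729761}
top [[497.15734495   0.         321.24324025]
 [  0.         497.15734495 197.77434472]
 [  0.           0.           1.        ]] [-0.10031456  0.          0.          0.          0.        ] [ 2.17689785 -2.12560478  0.16015611] [  52.33213943  571.88599745 1242.72689853]
side [[398.84724662   0.         317.0271529 ]
 [  0.         398.84724662 193.98999045]
 [  0.           0.           1.        ]] [0.01173836 0.         0.         0.         0.        ] [ 2.29202012 -0.68259549  0.29041462] [-431.55765629  336.59584477  780.07254806]
```

View pics/top0.png

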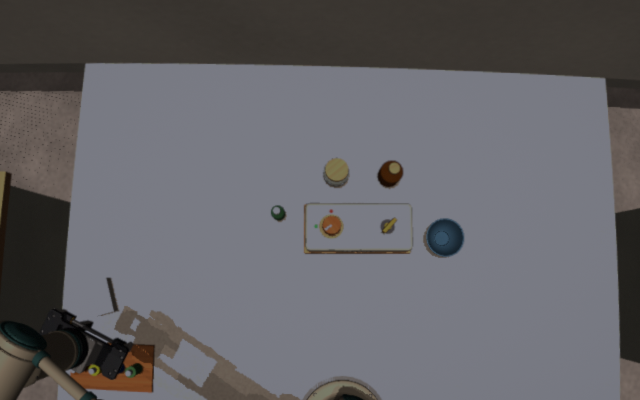

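View pics/side0.png

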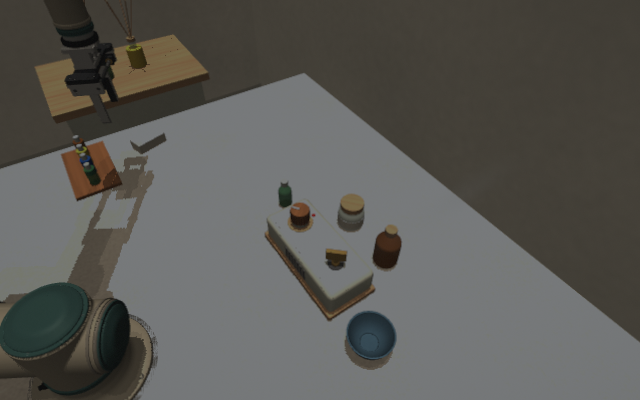

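The top view shows the diffuser with the cap at (332,225), key at (389,226), red dot at (331,211) and green at (317,226). The jar (337,170), bottle (391,173), vial (278,213) and bowl (445,238) stand around it. The side view agrees.

```bash
cat > h.py <<'E'
import cv2, numpy as np
from rig import arm, eyes
def ray(d,px,z):
    px=np.array(px,float).reshape(-1,1,2)
    u=cv2.undistortPoints(px,d["mtx"],np.array(d["dist"])).reshape(-1,2)
    R=cv2.Rodrigues(np.array(d["rvec"],float))[0]; c=-R.T@np.array(d["tvec"]).ravel()
    v=np.c_[u,np.ones(len(u))]@R
    return c+v*((z-c[2])/v[:,2])[:,None]
def proj(d,p):
    return cv2.projectPoints(np.array(p,float).reshape(-1,3),np.array(d["rvec"],float),np.array(d["tvec"],float),d["mtx"],np.array(d["dist"]))[0].reshape(-1,2)
E
python3 - <<'E'
from h import *
d=eyes.get_image("top"); f=d["frame"]; hsv=cv2.cvtColor(f,cv2.COLOR_RGB2HSV)
def blobs(name,lo,hi,box,z,minn=3):
    m=cv2.inRange(hsv,lo,hi); k=np.zeros_like(m); x0,y0,x1,y1=box; k[y0:y1,x0:x1]=m[y0:y1,x0:x1]
    n,l,s,c=cv2.connectedComponentsWithStats(k)
    for i in range(1,n):
        if s[i,4]>=minn:
            q=np.argwhere(l==i)[:,::-1]; w=ray(d,q,z)[:,:2]; e,v=np.linalg.eigh(np.cov(w.T)) 
            print(name,c[i].round(1),s[i],ray(d,c[i],z)[0].round(1),"axis",np.degrees(np.arctan2(v[1,1],v[0,1])).round(1),np.sqrt(e).round(1))
blobs("red",(0,110,60),(8,255,255),(300,200,350,250),80)
blobs("red2",(170,90,60),(180,255,255),(300,200,350,250),80)
blobs("green",(40,90,40),(85,255,255),(305,200,350,250),80)
blobs("key",(15,110,60),(35,255,255),(370,205,410,245),124)
blobs("cap",(5,110,100),(16,255,255),(310,205,350,245),125)
c=f[195:262,295:420]; cv2.imwrite("pics/crop.png",cv2.resize(c[:,:,::-1],None,fx=6,fy=6,interpolation=cv2.INTER_CUBIC))
E
```

```text
red [330.5 210.5] [330 210   2   2   4] [533.4  42.4  80. ] axis 166.8 [1.4 1.4]
red2 [331.  211.7] [330 211   3   2   3] [530.5  41.1  80. ] axis 119.7 [0.6 2.8]
green [315.5 226. ] [315 225   2   3   6] [493.8  78.8  80. ] axis -178.6 [1.4 2.2]
key [388.4 225.3] [383 218  13  15  84] [495.7 -96.3 124. ] axis 137.5 [ 3.8 11. ]
cap [331.9 223.7] [322 216  19  17 222] [496.4  39.6 125. ] axis 62.2 [10.4 11.2]
```

View pics/crop.png

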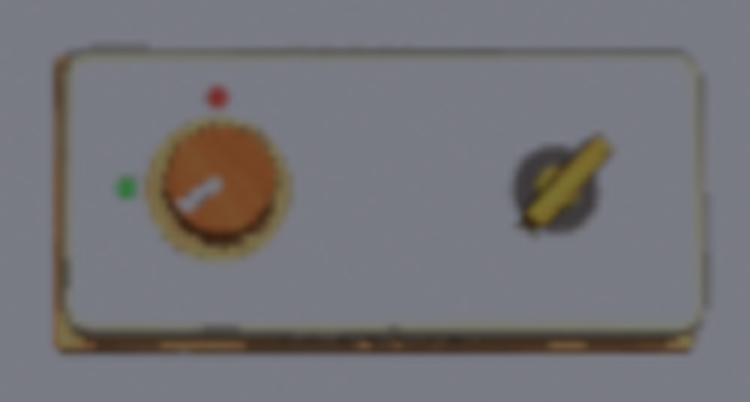

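The crop shows the stripe pointing about 120° anticlockwise from the red dot. The wing runs from lower left to upper right, roughly -43° in world. I'll check the deck yaw and key axis, using the side view as a cross-check.

```bash
python3 - <<'E'
from h import *
d=eyes.get_image("top"); s=eyes.get_image("side")
print("deck top edge",ray(d,[(308,203.7),(409,204)],80).round(1))
print("wing ends top",ray(d,[(382.8,232),(396.3,218.7),(383.2,231.8),(396,218.5)],124).round(1))
r,g=ray(d,[(331.2,211.2),(316,226.3)],80)[:,:2]
print("dots",r,g,"yaw",np.degrees(np.arctan2(*(r-g)[::-1]))+45)
f=s["frame"];hsv=cv2.cvtColor(f,cv2.COLOR_RGB2HSV)
m=cv2.inRange(hsv,(10,110,60),(35,255,255)); k=0*m; k[240:270,320:352]=m[240:270,320:352]
q=cv2.findNonZero(k).reshape(-1,2); print("side key",q.mean(0),q.min(0),q.max(0))
for z in(105,110,115): print(ray(s,q.mean(0),z).round(1))
print("key px pred top/side",proj(d,[(494,-98,124)]),proj(s,[(494,-98,110)]),"cap",proj(s,[(494,42,125)]))
o=np.hstack([cv2.resize(s["frame"][185:285,255:355],None,fx=6,fy=6)]); cv2.imwrite("pics/sc.png",o[:,:,::-1])
E
```

```text
deck top edge [[ 549.1   98.9   80. ]
 [ 554.4 -154.2   80. ]]
wing ends top [[ 479.4  -82.9  124. ]
 [ 512.1 -115.2  124. ]
 [ 479.9  -83.8  124. ]
 [ 512.6 -114.5  124. ]]
dots [531.6490103   40.59305226] [493.05216305  77.51501748] yaw 1.2705170857787564
side key [335.7375 252.55  ] [326 249] [345 264]
[[501.9 -93.  105. ]]
[[499.6 -95.8 110. ]]
[[497.4 -98.7 115. ]]
key px pred top/side [[389.12706566 226.06123826]] [[334.13677532 254.45556229]] cap [[298.97891936 208.02647769]]
```

View pics/sc.png

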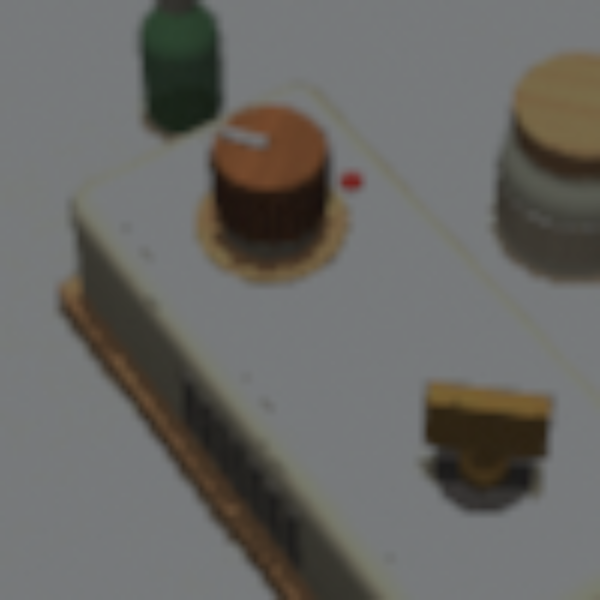

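```bash
cat >> h.py <<'E'
def shift(p,start=None):
    o=arm.observe(); R=o["orientation"]; c=o["position"] if start is None else np.array(start)
    y=np.degrees(np.arctan2(R[1,1],R[0,1])); print("shift cm",(R.T@(np.array(p)-c)/10).round(2),"psi",y.round(1))
E
python3 -c "
from h import *
shift([496,-99.5,190],[229.1,527.4,219.5])"
```

```text
shift cm [-49.46 -46.87   2.98] psi 66.5
```

```bash
python3 -m crank '[[0,0,3,-3,-2.8,0.2,0.5],[0,0,6,-6,-5.7,0.4,0.5],[0,0,9,-9.9,-9.4,0.6,0.5],[0,0,12,-13,-12.3,0.8,0.5],[0,0,15,-16,-15.2,1,0.5],[0,0,18,-19,-18,1.2,0.5],[0,0,21,-22,-20.8,1.4,0.5],[0,0,21,-25,-23.7,1.6,0.5],[0,0,21,-28,-26.5,1.8,0.5],[0,0,21,-31,-29.4,2,0.5],[0,0,21,-34,-32.2,2.2,0.5],[0,0,21,-37,-35.1,2.4,0.5],[0,0,21,-40,-37.9,2.5,0.5],[0,0,21,-43,-40.7,2.7,0.5],[0,0,21,-46,-43.6,2.8,0.5],[0,0,21,-48,-45.5,2.9,0.5],[0,0,21,-49.5,-46.9,3,0.5],[0,0,21,-49.5,-46.9,3,0.5],[0,0,21,-49.5,-46.9,3,0.5],[0,0,21,-49.5,-46.9,3,0.5]]' 20
python3 - <<'E'
from h import *
shift([496,-99.5,107])
s=eyes.get_image("side"); cv2.imwrite("pics/s1.png",cv2.resize(s["frame"][165:285,255:415],None,fx=5,fy=5)[:,:,::-1])
E
```

```text
clock: 2.25
position: [495.6, -98.9, 189.4]
orientation: [[-0.714, 0.7, -0.001], [0.7, 0.714, 0.001], [0.001, 0.0, -1.0]]
force: [-0.1, -0.4, 0.2]
finger_gap: 47.0
finger_force: 0.0
shift cm [-0.08 -0.02  8.24] psi 45.6
```

View pics/s1.png

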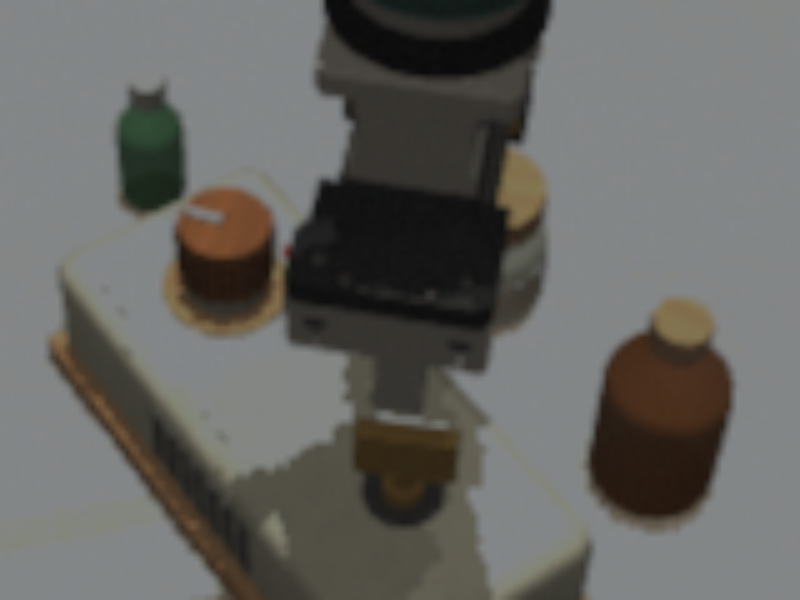

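The gripper stands directly above the wing: near finger at crop (400,390), wing at (407,450), well aligned. I'll go down and close.

```bash
python3 -m crank '[[0,0,0,0,0,2,0.5],[0,0,0,0,0,4,0.5],[0,0,0,0,0,6,0.5],[0,0,0,0,0,7.5,0.5],[0,0,0,0,0,8.2,0.5],[0,0,0,0,0,8.2,0.5],[0,0,0,0,0,8.2,0],[0,0,0,0,0,8.2,0],[0,0,0,0,0,8.2,0],[0,0,0,0,0,8.2,0],[0,0,0,0,0,8.2,0],[0,0,0,0,0,8.2,0],[0,0,0,0,0,8.2,0],[0,0,0,0,0,8.2,0]]' 25
python3 -c "
from h import *
shift([496,-99.5,107]); print(arm.observe()['moment'])"
```

```text
clock: 3.7
position: [497.1, -99.5, 107.8]
orientation: [[-0.713, 0.701, 0.002], [0.701, 0.713, 0.001], [-0.001, 0.002, -1.0]]
force: [2.6, 3.9, 1.9]
finger_gap: 9.6
finger_force: 24.8
shift cm [ 0.08 -0.08  0.08] psi 45.5
[ 0.64169469 -0.4412774   0.07915465]
```

```bash
python3 -m crank '[[0,0,5,0,0.05,0,0],[0,0,10,0,0.1,0,0],[0,0,15,0,0.1,0,0],[0,0,20,0,0.1,0,0],[0,0,25,0,0.1,0,0],[0,0,30,0,0.1,0,0],[0,0,35,0,0.1,0,0],[0,0,40,0,0.1,0,0],[0,0,45,0,0.1,0,0],[0,0,50,0,0.1,0,0],[0,0,55,0,0.1,0,0],[0,0,60,0,0.1,0,0],[0,0,65,0,0.1,0,0],[0,0,70,0,0.1,0,0],[0,0,75,0,0.1,0,0],[0,0,80,0,0.1,0,0],[0,0,85,0,0.1,0,0],[0,0,90,0,0.1,0,0],[0,0,95,0,0.1,0,0],[0,0,95,0,0.1,0,0]]'
python3 -c "
from h import *
shift([496,-99.5,107]); o=arm.observe();print(o['moment'],o['joints'][5])"
```

```text
clock: 5.7
position: [497.4, -99.5, 107.8]
orientation: [[0.76, 0.65, 0.001], [0.65, -0.76, -0.0], [0.0, 0.001, -1.0]]
force: [2.5, 2.2, 2.8]
finger_gap: 9.6
finger_force: 24.9
shift cm [-0.11 -0.09  0.08] psi -49.5
[ 0.2542624  -0.20051835 -0.03959808] 0.5289065897857294
```

```bash
for i in 1; do python3 -m crank '[[0,0,3,0,0,0,0],[0,0,6,0,0,0,0],[0,0,9,0,0,0,0],[0,0,12,0,0,0,0],[0,0,12,0,0,0,0]]'; python3 -c "
from h import *
shift([496,-99.5,107]); print(arm.observe()['moment'])"; python3 -m crank '[[0,0,3,0,0,0,0],[0,0,6,0,0,0,0],[0,0,9,0,0,0,0],[0,0,12,0,0,0,0],[0,0,12,0,0,0,0]]';  python3 -c "
from h import *
shift([496,-99.5,107]); print(arm.observe()['moment'])"; done
```

```text
clock: 6.2
position: [497.4, -99.5, 107.8]
orientation: [[0.877, 0.48, 0.001], [0.48, -0.877, -0.001], [0.001, 0.001, -1.0]]
force: [2.0, 1.7, 3.3]
finger_gap: 10.1
finger_force: 25.3
shift cm [-0.12 -0.07  0.08] psi -61.3
[ 0.29807947 -0.18936658  0.37313357]
clock: 6.7
position: [496.7, -100.0, 107.8]
orientation: [[0.958, 0.288, -0.001], [0.288, -0.958, -0.002], [-0.001, 0.002, -1.0]]
force: [0.2, -0.2, 5.5]
finger_gap: 12.8
finger_force: 30.4
shift cm [-0.05 -0.07  0.08] psi -73.2
[-0.03660756  0.19275782  0.71704461]
```

```bash
python3 -m crank '[[0,0,0,0,0,0,0.75],[0,0,0,0,0,0,0.75],[0,0,0,0,0,0,0.75],[0,0,0,0,0,0,0.75],[0,0,0,0,0,-2,0.75],[0,0,0,0,0,-5,0.75],[0,0,0,0,0,-8.2,0.75],[0,0,0,0,0,-8.2,0.75]]'
python3 -c "
from h import *
shift([494,39.8,190])"
```

```text
clock: 7.5
position: [499.7, -100.2, 193.4]
orientation: [[0.959, 0.285, 0.008], [0.285, -0.959, -0.003], [0.007, 0.005, -1.0]]
force: [0.5, -0.6, 0.2]
finger_gap: 69.8
finger_force: 0.0
shift cm [  3.44 -13.59   0.3 ] psi -73.5
```

```bash
python3 -m crank '[[0,0,-8,0.2,-1,0,0.75],[0,0,-16,0.5,-2,0,0.75],[0,0,-24,0.8,-3,0,0.75],[0,0,-32,1,-4,0,0.75],[0,0,-40,1.3,-5,0,0.75],[0,0,-48,1.5,-6,0,0.75],[0,0,-56,1.8,-7,0,0.75],[0,0,-64,2,-8,0,0.75],[0,0,-72,2.3,-9,0,0.75],[0,0,-80,2.5,-10,0,0.75],[0,0,-88,2.8,-11,0,0.75],[0,0,-96,3,-12,0,0.75],[0,0,-104,3.2,-13,0,0.75],[0,0,-112,3.4,-13.6,0,0.75],[0,0,-120,3.4,-13.6,0,0.75],[0,0,-128,3.4,-13.6,0,0.75],[0,0,-136,3.4,-13.6,0,0.75],[0,0,-144,3.4,-13.6,0,0.75],[0,0,-152,3.4,-13.6,0,0.75],[0,0,-152,3.4,-13.6,0,0.75]]'
python3 - <<'E'
from h import *
shift([494,39.8,106])
s=eyes.get_image("side"); t=eyes.get_image("top")
a=cv2.resize(s["frame"][165:285,255:365],None,fx=4,fy=4); b=cv2.resize(t["frame"][185:265,295:420],None,fx=3,fy=3)
b=cv2.copyMakeBorder(b,0,480-240,0,0,0)
cv2.imwrite("pics/s2.png",np.hstack([a,b[:,:360]])[:,:,::-1])
E
```

```text
clock: 9.5
position: [490.2, 40.8, 188.4]
orientation: [[-0.98, 0.199, -0.002], [0.199, 0.98, 0.0], [0.002, -0.0, -1.0]]
force: [-0.1, -0.7, 0.8]
finger_gap: 70.4
finger_force: 0.0
shift cm [-0.41 -0.02  8.24] psi 78.5
```

View pics/s2.png

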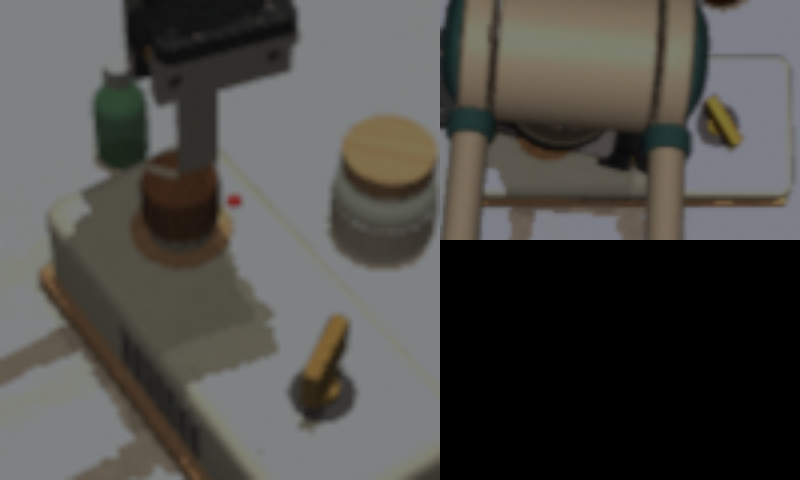

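Wing now points lower right in the top view (705,98)-(738,145 crop), turned by about 105°, which agrees with the felt stop. The gripper is over the cap; next is to lower and grip.

```bash
python3 -m crank '[[0,0,0,-0.2,0,2,0.75],[0,0,0,-0.4,0,4,0.75],[0,0,0,-0.4,0,6,0.75],[0,0,0,-0.4,0,7.5,0.75],[0,0,0,-0.4,0,8,0.75],[0,0,0,-0.4,0,8,0.75],[0,0,0,-0.4,0,8,0],[0,0,0,-0.4,0,8,0],[0,0,0,-0.4,0,8,0],[0,0,0,-0.4,0,8,0],[0,0,0,-0.4,0,8,0],[0,0,0,-0.4,0,8,0],[0,0,0,-0.4,0,8,0]]' 25
python3 -c "
from h import *
shift([494,39.8,106]); print(arm.observe()['moment'])"
```

```text
clock: 10.9
position: [495.3, 40.2, 110.0]
orientation: [[-0.98, 0.199, 0.001], [0.199, 0.98, 0.0], [-0.001, 0.001, -1.0]]
force: [-0.2, 1.5, 3.4]
finger_gap: 43.4
finger_force: 25.0
shift cm [ 0.12 -0.06  0.4 ] psi 78.5
[0.20640386 0.02651429 0.01058369]
```

Good grip (43.4 mm gap, little side load). Next I screw it down, descending 1.6 mm/rad.

```bash
python3 -m crank '[[0,0,6,0,0,0.02,0],[0,0,12,0,0,0.03,0],[0,0,18,0,0,0.05,0],[0,0,24,0,0,0.07,0],[0,0,30,0,0,0.08,0],[0,0,36,0,0,0.1,0],[0,0,42,0,0,0.12,0],[0,0,48,0,0,0.13,0],[0,0,54,0,0,0.15,0],[0,0,60,0,0,0.17,0],[0,0,66,0,0,0.18,0],[0,0,72,0,0,0.2,0],[0,0,78,0,0,0.22,0],[0,0,84,0,0,0.23,0],[0,0,90,0,0,0.25,0],[0,0,96,0,0,0.27,0],[0,0,102,0,0,0.28,0],[0,0,108,0,0,0.3,0],[0,0,108,0,0,0.3,0]]'
python3 -c "
from h import *
shift([494,39.8,106]); print(arm.observe()['moment'])"
python3 -m crank '[[0,0,3,0,0,0.01,0],[0,0,6,0,0,0.02,0],[0,0,9,0,0,0.03,0],[0,0,12,0,0,0.03,0],[0,0,12,0,0,0.03,0]]'
python3 -c "
from h import *
shift([494,39.8,106]); print(arm.observe()['moment'])"
```

```text
clock: 12.8
position: [494.1, 39.7, 106.9]
orientation: [[0.493, 0.87, -0.001], [0.87, -0.493, -0.001], [-0.001, -0.001, -1.0]]
force: [-2.6, 0.1, 5.3]
finger_gap: 43.2
finger_force: 25.0
shift cm [ 0.   -0.01  0.09] psi -29.6
[-0.08217974  0.53918607 -0.06400061]
clock: 13.3
position: [493.9, 39.8, 106.5]
orientation: [[0.663, 0.749, -0.002], [0.749, -0.663, -0.0], [-0.001, -0.001, -1.0]]
force: [-2.5, -0.2, 5.4]
finger_gap: 43.5
finger_force: 25.0
shift cm [0.   0.   0.05] psi -41.5
[ 0.03591024  0.51990059 -0.04571449]
```

```bash
python3 -m crank '[[0,0,4,0,0,0.01,0],[0,0,8,0,0,0.02,0],[0,0,8,0,0,0.02,0]]' >/dev/null
python3 -c "
from h import *
shift([494,39.8,106]); print(arm.observe()['moment'])"
python3 -m crank '[[0,0,4,0,0,0.01,0],[0,0,8,0,0,0.02,0],[0,0,8,0,0,0.02,0]]'
python3 -c "
from h import *
shift([494,39.8,106]); print(arm.observe()['moment'])
s=eyes.get_image('side'); cv2.imwrite('pics/s3.png',cv2.resize(s['frame'][175:255,255:345],None,fx=6,fy=6)[:,:,::-1])"
```

```text
shift cm [0.   0.01 0.03] psi -49.4
[0.06834742 0.56505301 0.59863894]
clock: 13.9
position: [494.1, 40.1, 106.2]
orientation: [[0.842, 0.539, -0.001], [0.539, -0.842, -0.0], [-0.001, -0.0, -1.0]]
force: [-2.4, 0.2, 5.8]
finger_gap: 43.6
finger_force: 25.0
shift cm [-0.02  0.02  0.02] psi -57.4
[0.21345141 0.49285112 0.62356952]
```

View pics/s3.png

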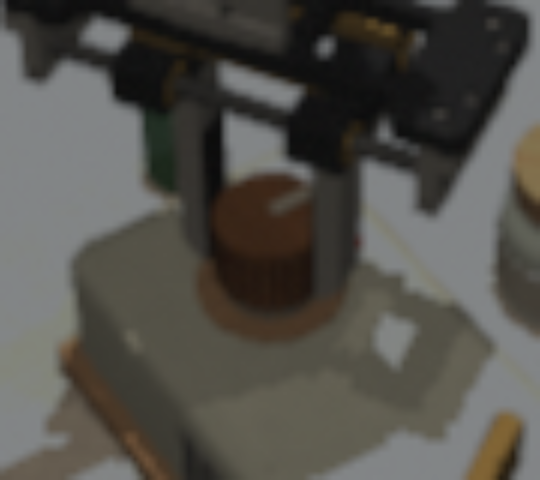

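The stripe runs from crop (272,210) to about (308,191), ending near the finger, and the moment has jumped to 0.6 N m. I'll check the stripe direction numerically.

```bash
python3 - <<'E'
from h import *
s=eyes.get_image('side')
g=lambda x,y:(255+x/6-.4,175+y/6-.4)
w=ray(s,[g(272,211),g(308,191)],122); v=w[1]-w[0]; print(w.round(1),np.degrees(np.arctan2(v[1],v[0])))
E
```

```text
[[494.4  38.6 122. ]
 [511.3  39.9 122. ]] 4.245325412632063
```

Stripe points at 4° against the deck's 1.2°, so the cap is bottomed out. I'll back off a quarter turn.

```bash
python3 -m crank '[[0,0,0,0,0,0,0],[0,0,-5,0,0,-0.01,0],[0,0,-11,0,0,-0.03,0],[0,0,-17,0,0,-0.05,0],[0,0,-23,0,0,-0.06,0],[0,0,-29,0,0,-0.08,0],[0,0,-35,0,0,-0.1,0],[0,0,-41,0,0,-0.11,0],[0,0,-47,0,0,-0.13,0],[0,0,-53,0,0,-0.15,0],[0,0,-59,0,0,-0.16,0],[0,0,-65,0,0,-0.18,0],[0,0,-71,0,0,-0.2,0],[0,0,-77,0,0,-0.22,0],[0,0,-83,0,0,-0.23,0],[0,0,-89,0,0,-0.25,0],[0,0,-93,0,0,-0.26,0],[0,0,-93,0,0,-0.26,0],[0,0,-93,0,0,-0.26,0]]'
python3 -c "
from h import *
shift([494,39.8,106]); print(arm.observe()['moment'])
s=eyes.get_image('side'); cv2.imwrite('pics/s4.png',cv2.resize(s['frame'][175:275,255:355],None,fx=6,fy=6)[:,:,::-1])"
```

```text
clock: 15.9
position: [494.8, 40.0, 108.8]
orientation: [[-0.58, 0.815, 0.0], [0.815, 0.58, -0.0], [-0.0, 0.0, -1.0]]
force: [-0.7, 0.8, 5.4]
finger_gap: 43.6
finger_force: 25.0
shift cm [ 0.03 -0.08  0.28] psi 35.4
[0.0303423  0.19418859 0.05162017]
```

View pics/s4.png

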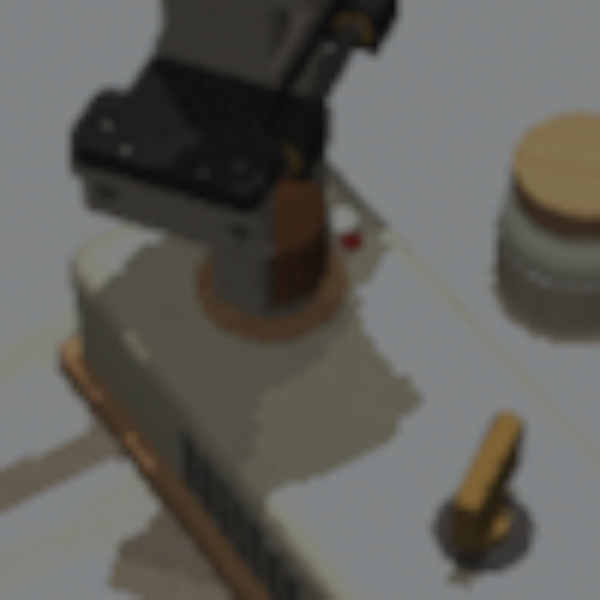

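The gripper turned back 93° with no slip: the moment stayed low and the gap and force were unchanged. The stripe is hidden by the fingers, the jar is in place and the key still wound. Handing in.

```bash
python3 -c "
from rig import arm
print(arm.close_job())"
```

```text
the job is handed in; nothing more can be done
None
```

I handed the job in with the key wound to its stop, the cap bottomed out and backed off about 93° (stripe hidden, so the angle comes from the gripper's turn), and the cap still gripped at 25 N; the hand-in returned no verdict.

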